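# Set the lathe carriage to its mark and shut the guard

### The job

Get the small wood lathe ready for the next cut: turn its flat three-spoked handwheel little by little until the pointer on the rear tool carriage stands level with the tip of the pointed clip on the rule bar (not the square clip), moving the carriage by the handwheel only. Then push the clear sliding guard fully shut over the work until its latch clicks, leave the pointer on its mark, and do not disturb the loose things standing round the lathe.

Things in the scene. Friction and masses are not known exactly. Their poses are not given: they have to be found in the camera images.
- lathe: Small bench wood lathe, fixed, bed 250 (its x) x 505 mm (its y), 30 mm thick. Origin on the table under the bed; its x points away from the robot at yaw 0, its y along the bed to the grey headstock (y 125 to 225, top 175 mm high). Tailstock x -45 to 25, y -130 to -85, top 135 mm high. Wooden rule bar on the far side: x 112 to 132, y -110 to 110, top 102 mm high. All fixed parts turn with its yaw.
- wheel_hub (a point): Handwheel centre, on its upright axis at spoke mid-height, (30, -215, 128) mm in the lathe frame. Aluminium, lies flat: rim 140 mm diameter (mid-line) of 14 mm round bar, hub 32 mm diameter up to 18 mm above this point, 3 spokes 12 mm wide and high, 120 degrees apart. Windows are 47 mm wide radially, free for 48 mm below; closed fingertips put into one can push a spoke round.
- handwheel (a joint): Handwheel angle, rad, positive counter-clockwise seen from above, range -11 to 11. At 0 one spoke points along the lathe's +x from the hub, the others at +-120 degrees; all turn with the angle. +1 rad moves the carriage 6.37 mm towards the lathe's +y (40 mm a turn), without play. Friction about 0.08 N m; it stays where it is left.
- pointer_tip (a point): Tip of the steel pointer on the rear tool carriage, at x = 102.5 mm in the lathe frame, 112 mm above the table; slides along the lathe's y from -70 to 70 mm (y = 6.37 mm x the wheel angle). The pointer is 18 mm wide and ends in a 90 degree point facing the lathe's +x.
- pointed_clip: The mark: fixed brass clip on the rule bar, 35 mm long, 18 wide, 10 high, with a 90 degree point towards the pointer. Origin at its point, on the bar's top (102 mm above the table); axes parallel to the lathe's. Pointer and clip are level when both tips have the same y in the lathe frame. It may be on either side of the bar's middle.
- square_clip: Fixed brass clip of the same length with a blunt, square 30 mm wide head: not the mark. Origin at the middle of its blunt end.
- tab (a point): Centre of the upright black push tab on the guard: a plate 70 (lathe x) x 10 (lathe y) x 50 mm high, top 244 mm above the table; its 24 mm wide foot is up to 200 mm above the table. The guard, a clear hood with aluminium edges, reaches 76 mm to the lathe's +y and 96 mm to its -y from the tab, and 65 mm either side in x; its top is 194 to 200 mm above the table.
- guard (a joint): How far the guard is open, m: 0 = fully shut against its stop, 0.15 = fully open. Opens towards the lathe's +y (over the headstock), shut by pushing the tab towards -y. Friction about 1.5 N. Over the last 22 mm a spring latch resists with up to about 10 N, then in the last 11 mm it snaps in and holds the guard shut.
- glue: Loose white glue bottle, 60 mm diameter, 150 mm high, origin under its centre. Leave alone.
- mug: Loose white mug, 80 mm diameter, 90 mm high, handle on one side, origin under its centre. Leave alone.
- bowl_blank: Loose round wooden bowl blank, 100 mm diameter, 50 mm high, origin under its centre. Leave alone.
- gouge_stand: Fixed wooden stand 100 by 160 mm with three upright gouges, 240 mm high in all, origin under its centre.
- carriage: Dark steel rear tool carriage bearing the pointer: block 36 x 55 mm, up to 112 mm above the table, x 62 to 98 mm in the lathe frame. Its origin is not on the block: it lies on the table, at the lathe's origin when the handwheel is at 0. Must not be pushed directly.

How it is judged:
By the outcome, as a careful person would: the job done as asked, in the order asked, and still so for the second after the job is handed in, with the robot touching nothing.
It also fails if it takes over 61 s, if anything falls off the work surface, if the arm or the gripper's body presses on something with over 40 N, if the wrist force passes 120 N, or if a joint passes its speed limit or range.

### The arm

A 7-joint arm with a two-finger parallel gripper is mounted at the origin on the work surface. World frame = base frame: x ahead of the robot, y to its left, z up, the work surface at z = 0. Lengths are in m, angles in degrees, forces in N, time in s.
With the tool pointing down it reaches from about 0.425 to 0.875 m from the base axis. Payload 4.7 kg.
Tool frame: the origin (TCP) lies midway between the tips of the shut fingers; the grasp point (between the pads) lies 19 mm behind it; z points along the fingers, y is the line along which they close (so a half turn about z gives the same grasp; the last joint's range is limited). The gripper opens to 87 mm and grips with 3 to 60 N. Pads are 19 mm wide; open, the fingers measure 117 mm over their backs; the gripper's body (75 mm by 190 mm) begins 51 mm behind the grasp point.
Start: joints at [74.662, 18.392, -4.016, 83.108, 1.295, 78.541, -3.26], TCP at [0.181, -0.624, 0.223] pointing down, gripper open.
Joint ranges: [-163.93, 163.93], [-17.29, 119.83], [-79.2, 71.16], [3.27, 140.29], [-89.18, 269.18], [5.43, 117.66], [-154.24, 154.24]. Speed limits (degrees/s): [147.25, 147.25, 180, 180, 180, 180, 180].

### API

Orientations are given as [roll, pitch, yaw] about the fixed x, y, z axes, in that order (R = Rz(yaw) Ry(pitch) Rx(roll)).
In Python, from cell import env, viewer, boxes_of, masks_of gives the robot as it stands. The module is installed in compiled form; this text tells all that it offers.
- The arm moves only by the tool apply_moves, never from a script. Its argument "moves" is a list of rows, each a list of 7 numbers: the shift along the tool's x, y, z scaled (see below), then the turn, a rotation vector about the tool's x, y, z scaled (see below), then the opening, from 0 (shut) to 1 (fully open). A call has 1 to 20 rows; each row is the pose to reach, as a shift and turn from the pose commanded when the call began, along the tool's axes at that moment; what a row does not reach only later rows make up. The controller multiplies each number of a shift by 0.2 m and each number of a turn by 1.5 rad. A row lasts 1/10 s, in which the tool goes at most 50 mm and 8.59 degrees, less where a joint would pass 70% of its speed; a pose out of reach is approached as far as the arm can. A call with a number of a shift or a turn outside -1 to 1 is refused whole. A call with a gripper value outside its range is refused whole. The fingers move at their own pace and stop on an object; "grip_force" is the grip in N (left out, the last holds). Time passes only in rows, so rows that repeat a pose let the fingers close. It gives the time, the measured TCP pose, the force, the opening and the grip force at its end, in the units of the state.
- env.get_obs(): the state, without advancing time (a new reading comes with each control period).
- viewer.read_camera(name): name is "side" or "top" or "wrist"; returns the picture (420x560x3 uint8, red, green, blue); there is no depth.
- viewer.get_calibration(name): a dict with "fov_y" (degrees; the focal length in pixels is half the picture's height over the tangent of half this angle, whatever the lens; pixels are square), "cx", "cy" (the principal point, pixels), "position" and "orientation" of the camera in the world. Camera axes: x right, y up, looking along -z (the intrinsics and any distortion apply to the point x, -y, -z); pixel columns grow to the right and rows downward; lengths in m; the calibration is good to about 2 mm. The wrist camera is an equidistant fisheye: a pixel r from the principal point sees the ray r / f radians off the axis. A picture is of the moment at which its call begins: read the wrist's pose just before it. get_calibration takes no time and is no camera call; for the wrist camera it gives the pose at the moment of the call.
- env.sign_off(): hands the job in; it is judged then, once.
Trained networks look in the newest picture that a camera, given by its name, has taken for a name from the list of things; names that differ only in an ending like _2 or _b are one class to them, and where a whole thing is asked for, a point or a joint stands for the part that bears it (a point fixed in the world has none). Each returns a list of dicts, best first, with "conf" (0 to 1); they miss things now and then, are a little off and sometimes report something else, mostly with a low value. They report only what shows in the picture. A call takes as long as a camera call.
- boxes_of(camera, target): "location" ([column, row] in pixels, amid what is visible of it).
- masks_of(camera, target): "pixels" (420x560 bool, what is visible of it) and "location" ([column, row] in pixels, amid what is visible of it).
The state is a dict: "time_s": time; "qpos": joint angles; "joint_velocities": joint speeds; "effort": joint torques, N m; "tool_pos": TCP position; "tool_rot": TCP orientation; "force": force on the tool from outside, world axes, zero at the start; "wrist_torque": the same for the moment, N m; "grip_width": finger opening in m; "grasp_force": force on a finger pad.
Only numpy, scipy, OpenCV 4.12 (cv2) and the standard library are available. Lean on these libraries where they do the work, as an engineer would, in place of code of your own. Each camera call takes 0.05 s, during which the arm holds its last target. There are 200 camera calls.

## Working session

There is one attempt and no reset: what is moved stays moved. The work goes in short steps, Python scripts to look and compute and a tool call to move; the robot and the scene stay as the last step left them, time stands still between calls to the robot, and variables do not carry over. Pictures are saved under pics/ and viewed, at most 10 in all, crops included, and the job is handed in when it is done.

Besides the shell and the picture viewer there is one more tool, called after ">>>" by a JSON object that holds its "api" and its "payload". apply_moves: Moves the arm, as the interface text tells. Shifts and turns lie within -1 to 1; 1 stands for 0.2 m of shift or 1.5 rad of turn. Its arguments: {"type":"object","properties":{"moves":{"type":"array","items":{"type":"array","items":{"type":"number","minimum":-1,"maximum":1}}},"grip_force":{"type":"number"}},"required":["moves"]}

```bash
mkdir -p pics; cat > h.py <<'E'
import numpy as np, cv2
from cell import env, viewer, boxes_of, masks_of
from scipy.spatial.transform import Rotation as R
def cal(n):
    c=viewer.get_calibration(n); return c
def snap(n,f):
    im=viewer.read_camera(n); cv2.imwrite('pics/'+f,im[:,:,::-1]); return im
E
python3 - <<'E'
from h import *
print(env.get_obs())
ims=[]
for n in ['side','top']:
    print(n,cal(n)); ims.append(snap(n,n+'0.png'))
    for t in ['lathe','wheel_hub','pointer_tip','pointed_clip','square_clip','tab','glue','mug','bowl_blank','gouge_stand','carriage','handwheel','guard']:
        b=boxes_of(n,t); print(t,[(np.round(x['location'],1).tolist(),round(x['conf'],2)) for x in b[:2]])
E
```

```text
{'time_s': 0.0, 'qpos': array([74.66087701, 18.43973966, -4.01497019, 83.17470057,  1.29353737,
       78.53990497, -3.2594712 ]), 'joint_velocities': array([-0.00770776, -0.06136138, -0.02838253,  0.02070184,  0.01406184,
       -0.10067678,  0.02872824]), 'effort': array([-7.49769561e-05, -4.91301441e+01, -4.04291181e-01, -3.12529814e+01,
       -6.39837189e-02,  4.36585851e-02,  1.98007524e-04]), 'tool_pos': array([ 0.18056846, -0.62384529,  0.22145548]), 'tool_rot': array([-1.79890813e+02,  4.43889167e-03,  1.61485766e+01]), 'force': array([-0.40251409, -0.60909789,  0.17215564]), 'wrist_torque': array([0.03354824, 0.00085227, 0.01323555]), 'grasp_force': 0.0, 'grip_width': 0.08708151604964072}
side {'fov_y': 47.010207595762466, 'cx': 282.6660252346012, 'cy': 207.04250901002823, 'position': array([1.10025448, 0.74471554, 0.83895768]), 'orientation': array([5.41324150e+01, 1.26272419e-01, 1.43769760e+02])}
lathe []
wheel_hub [([222.8, 190.3], 0.67)]
pointer_tip [([266.6, 243.3], 0.69), ([224.0, 191.3], 0.32)]
pointed_clip [([253.1, 259.7], 0.73)]
square_clip [([231.3, 242.7], 0.57
[... 449 characters left out ...]
n': array([ 0.45627982, -0.01371891,  1.23948901]), 'orientation': array([  3.56573542,  -1.26853342, -90.67666737])}
lathe [([271.8, 194.1], 0.68)]
wheel_hub [([352.2, 180.5], 0.92), ([265.8, 170.9], 0.23)]
pointer_tip [([265.9, 169.4], 0.55)]
pointed_clip [([248.1, 145.6], 0.62), ([143.6, 214.2], 0.23)]
square_clip [([264.7, 167.5], 0.66), ([277.9, 150.5], 0.57)]
tab [([220.8, 207.2], 0.85)]
glue [([243.6, 265.5], 0.73)]
mug [([142.1, 214.1], 0.62)]
bowl_blank [([360.1, 256.1], 0.72)]
gouge_stand [([429.6, 240.0], 0.55)]
carriage [([267.6, 168.2], 0.76), ([143.0, 215.3], 0.26)]
handwheel [([351.3, 181.0], 0.86), ([271.2, 195.7], 0.19)]
guard [([221.9, 206.0], 0.85), ([250.4, 149.1], 0.71)]
```

View pics/top0.png

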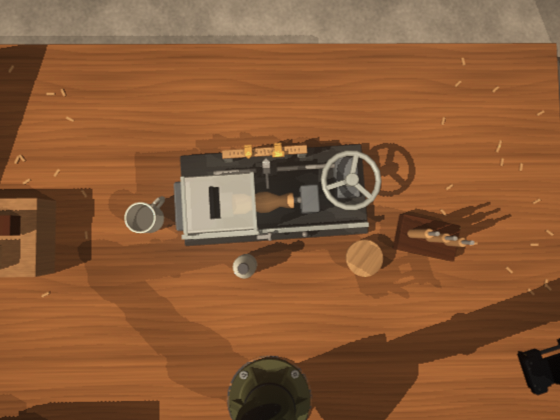

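View pics/side0.png

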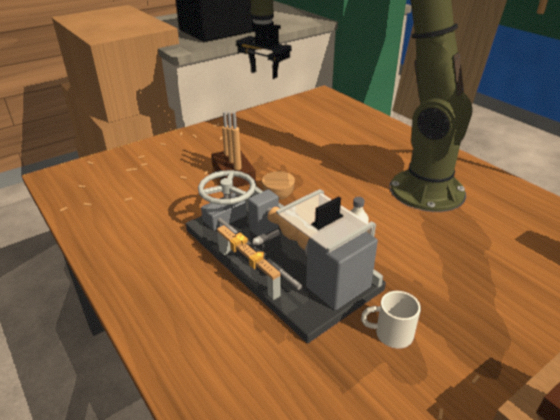

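```bash
python3 - <<'E'
import cv2,numpy as np
a=cv2.imread('pics/top0.png')[135:225,210:390]; b=cv2.imread('pics/side0.png')[165:285,190:310]
a=cv2.resize(a,(800,400),interpolation=cv2.INTER_CUBIC); 
cv2.imwrite('pics/c0.png',a); cv2.imwrite('pics/c1.png',cv2.resize(b,(600,600),interpolation=cv2.INTER_CUBIC))
E
```

```text
(no output)
```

View pics/c0.png

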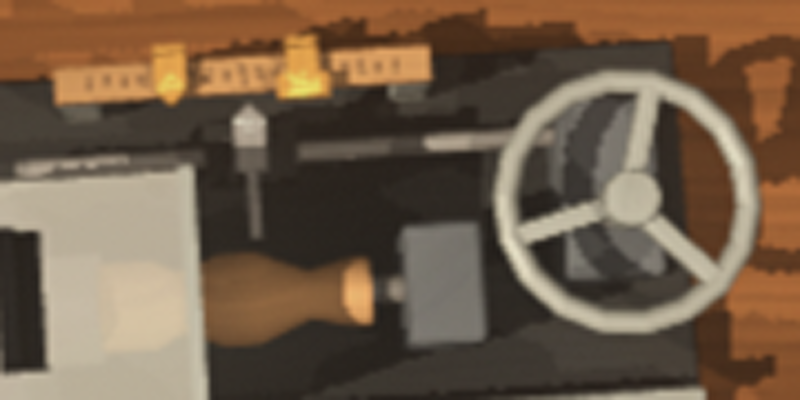

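View pics/c1.png

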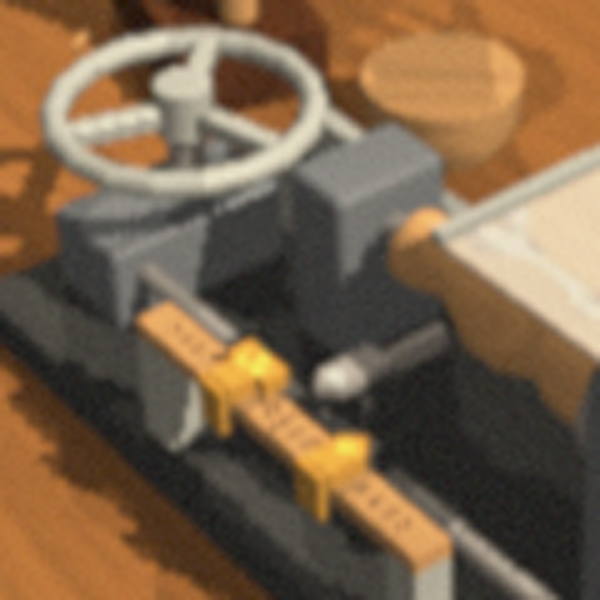

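```bash
cat >> h.py <<'E'
def proj(c,P):
    P=np.atleast_2d(P); Rm=R.from_euler('xyz',c['orientation'],degrees=True).as_matrix()
    q=(P-c['position'])@Rm; f=210/np.tan(np.radians(c['fov_y'])/2)
    return np.c_[c['cx']+f*q[:,0]/-q[:,2], c['cy']-f*q[:,1]/-q[:,2]]
def unproj(c,uv,z):
    f=210/np.tan(np.radians(c['fov_y'])/2); Rm=R.from_euler('xyz',c['orientation'],degrees=True).as_matrix()
    d=Rm@np.array([(uv[0]-c['cx'])/f,-(uv[1]-c['cy'])/f,-1]); return c['position']+d*(z-c['position'][2])/d[2]
def L2W(p,P):
    P=np.atleast_2d(np.array(P,float)); c,s=np.cos(p[2]),np.sin(p[2])
    return np.c_[p[0]+c*P[:,0]-s*P[:,1],p[1]+s*P[:,0]+c*P[:,1],P[:,2]]
def W2L(p,P):
    P=np.atleast_2d(np.array(P,float)); c,s=np.cos(p[2]),np.sin(p[2]); d=P-[p[0],p[1],0]
    return np.c_[c*d[:,0]+s*d[:,1],-s*d[:,0]+c*d[:,1],d[:,2]]
E
cat > fit.py <<'E'
from h import *
from scipy.optimize import least_squares
T,S=cal('top'),cal('side')
bar=[(.132,.11,.102),(.112,.11,.102),(.132,-.11,.102),(.112,-.11,.102)]
def pts(v):
    x,y,w,th,xc,yc,xs,ys,xt,yt=v
    pp=(.1025,.00637*th,.108)
    return L2W(v,bar+[(.03,-.215,.146),pp,(xc,yc,.107),(xs,ys,.107),(xt,yt,.244)]), L2W(v,[bar[1],bar[0],bar[2],bar[3],(.03,-.215,.146),(.1025,.00637*th,.112),(xc,yc,.112),(xt,yt,.219)])
ot=np.array([(222.4,150.8),(222.4,158.6),(306.8,145.1),(307.2,153),(352.4,179.6),(265.8,158.4),(248.7,158.2),(278.8,156.4),(214.5,202)])
os_=np.array([(279.6,273.6),(268.6,278.4),(218,228),(225,225),(226,181.6),(255,242),(263.6,253),(325.5,216)])
def res(v):
    a,b=pts(v); return np.r_[(proj(T,a)-ot).ravel(),(proj(S,b)-os_).ravel()]
r=least_squares(res,[.5,0,0,0,.1,.05,.1,0,0,.1],loss='soft_l1',x_scale=[.1,.1,.1,1]+[.1]*6)
v=r.x; print(np.round(v,4)); print(np.round(r.fun.reshape(-1,2),1).tolist())
hub=L2W(v,[(.03,-.215,.128)])[0]; print('hub',hub)
for s in [(648,95),(520,235),(712,275)]:
    w=unproj(T,(210+s[0]/4.444,135+s[1]/4.444),.128); l=W2L(v,w)[0]-[.03,-.215,.128]; a=np.arctan2(l[1],l[0]); print('spoke',np.degrees(a)%120, np.hypot(*l[:2]))
print('theta mod120',np.degrees(v[3])%120,'need dy',v[5]-.00637*v[3])
print('tab',L2W(v,[(v[8],v[9],.22)]))
for n,uv,z in [('gouge',(400,235),.0),('gtip',(475,243),.24),('ghandle',(412,235),.15),('bowl',(365,257),.05),('glue',(245,266),.1),('mug',(141,217),.09)]: 
    w=unproj(T,uv,z); print(n,w.round(3),W2L(v,w).round(3))
np.save('v.npy',v)
E
python3 fit.py
```

```text
[ 0.5428 -0.0016  0.0517 -0.0467  0.1062  0.0438  0.1064 -0.0366 -0.0106
  0.1191]
[[-0.5, -0.5], [-0.1, -0.7], [-0.6, 0.3], [-0.5, -0.1], [-0.4, 0.1], [-0.9, 0.3], [-0.9, 0.1], [0.0, -0.0], [-0.4, -0.6], [-0.2, -1.5], [3.7, -2.2], [-1.0, -0.4], [-1.2, -0.5], [0.5, -1.1], [-2.1, -0.2], [-0.5, -0.9], [0.2, -5.9]]
hub [ 0.58390684 -0.21473223  0.128     ]
spoke 104.02837764390688 0.06359489728342772
spoke 103.6251526368686 0.0635640782650843
spoke 106.1774014657311 0.06446832646063834
theta mod120 117.32362004357825 need dy 0.04408515254823797
tab [[0.52611079 0.11686685 0.22      ]]
gouge [ 0.443 -0.374  0.   ] [[-0.119 -0.367  0.   ]]
gtip [ 0.425 -0.476  0.24 ] [[-0.142 -0.468  0.24 ]]
ghandle [ 0.444 -0.36   0.15 ] [[-0.117 -0.353  0.15 ]]
bowl [ 0.385 -0.263  0.05 ] [[-0.171 -0.253  0.05 ]]
glue [0.369 0.057 0.1  ] [[-0.17   0.068  0.1  ]]
mug [0.498 0.326 0.09 ] [[-0.027  0.329  0.09 ]]
```

>>> {"api": "apply_moves", "payload": {"moves": [[0,0,-0.25,0,0,0.077,0],[0,0,-0.5,0,0,0.154,0],[0,0,-0.6,0,0,0.154,0],[0,0,-0.6,0,0,0.154,0]]}}

```text
time_s: 1.8
tool_pos: [0.1813, -0.6259, 0.3476]
tool_rot: [179.5, -0.1, 2.9]
force: [0.3, -0.3, 0.8]
grip_width: 0.063
grasp_force: 0.0
```

```bash
python3 - <<'E'
from h import *
o=env.get_obs(); print(o['tool_pos'],o['tool_rot'],o['qpos'],o['grip_width']); c=cal('wrist'); print(c)
v=np.load('v.npy'); Rt=R.from_euler('xyz',o['tool_rot'],degrees=True)
print('cam in tool',Rt.inv().apply(c['position']-o['tool_pos']), (Rt.inv()*R.from_euler('xyz',c['orientation'],degrees=True)).as_matrix().round(3))
print('clip-mid in tool',Rt.inv().apply(L2W(v,[(.1,.022,.11)])[0]-o['tool_pos']))
E
```

```text
[ 0.18130469 -0.62590606  0.34757939] [ 1.79540496e+02 -1.22655178e-01  2.91518785e+00] [ 73.06912877  16.86445406  -2.08663741  71.00307227   0.6143284
  91.66738926 -15.99021266] 0.06295269523040498
{'fov_y': 65.70646984690485, 'cx': 278.61270706435886, 'cy': 208.1504805949643, 'position': array([ 0.2577302 , -0.62100403,  0.51030121]), 'orientation': array([-16.15333666,  -0.44307665, -87.08986604])}
cam in tool [ 0.07692408  0.00029484 -0.16256039] [[-0.    0.96  0.28]
 [ 1.   -0.    0.  ]
 [ 0.    0.28 -0.96]]
clip-mid in tool [ 0.49229066 -0.6291166   0.23359594]
```

>>> {"api": "apply_moves", "payload": {"moves": [[0.18,-0.146,0,0,0,0,0],[0.36,-0.293,0,0,0,0,0],[0.54,-0.44,0,0,0,0,0],[0.722,-0.586,0,0,0,0,0]]}}

```text
time_s: 2.2
tool_pos: [0.3198, -0.4982, 0.341]
tool_rot: [-179.9, 0.1, 2.9]
force: [1.6, -0.8, 0.5]
grip_width: 0.0307
grasp_force: 0.0
```

>>> {"api": "apply_moves", "payload": {"moves": [[0.18,-0.146,0,0,0,0,0],[0.36,-0.293,0,0,0,0,0],[0.54,-0.44,0,0,0,0,0],[0.722,-0.586,0,0,0,0,0]]}}

```text
time_s: 2.6
tool_pos: [0.4579, -0.3739, 0.3412]
tool_rot: [-179.9, 0.1, 2.9]
force: [0.3, -0.4, -0.4]
grip_width: 0.0026
grasp_force: 0.0
```

>>> {"api": "apply_moves", "payload": {"moves": [[0.18,-0.146,0,0,0,0,0],[0.36,-0.293,0,0,0,0,0],[0.54,-0.44,0.15,0,0,0,0],[0.722,-0.586,0.35,0,0,0,0],[0.722,-0.586,0.5,0,0,0,0],[0.722,-0.586,0.5,0,0,0,0],[0.722,-0.586,0.5,0,0,0,0]]}}

```text
time_s: 3.3
tool_pos: [0.5943, -0.252, 0.2416]
tool_rot: [-180.0, 0.2, 2.9]
force: [0.0, -0.8, 0.4]
grip_width: 0.0007
grasp_force: 0.0
```

```bash
python3 - <<'E'
from h import *
o=env.get_obs(); print(o['tool_pos'],o['tool_rot'],o['qpos'],o['grip_width'],o['force'])
v=np.load('v.npy'); print('lathe',W2L(v,o['tool_pos']), 'rel hub',W2L(v,o['tool_pos'])-[.03,-.215,.128])
snap('wrist','w1.png'); c=cal('wrist'); print(c)
print(boxes_of('wrist','wheel_hub')[:1])
E
```

```text
[ 0.59428875 -0.25200063  0.24159655] [-179.97759927    0.1820844     2.88296034] [ 37.19260411  18.85797849 -21.37537197  81.46438204   6.88867006
  81.13533814 -71.33649518] 0.0006833460799220768 [ 0.01303199 -0.83263144  0.37390356]
lathe [[ 0.0384425  -0.25275503  0.24159655]] rel hub [[ 0.0084425  -0.03775503  0.11359655]]
{'fov_y': 65.70646984690485, 'cx': 278.61270706435886, 'cy': 208.1504805949643, 'position': array([ 0.67176279, -0.2494367 ,  0.4062346 ]), 'orientation': array([-1.62673629e+01, -6.66918970e-02, -8.72112174e+01])}
[{'location': [236.0, 192.0], 'conf': 0.93}]
```

View pics/w1.png

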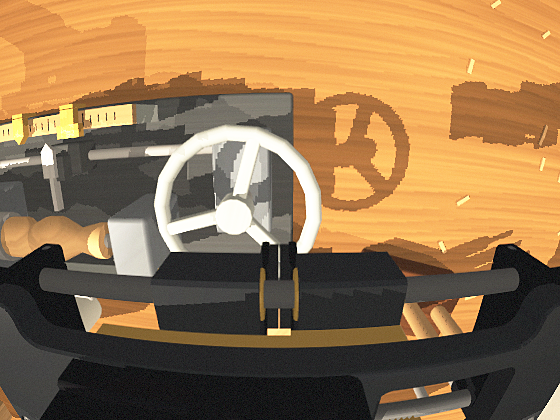

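```bash
cat >> h.py <<'E'
def wunproj(c,uv,z):
    f=210/np.tan(np.radians(c['fov_y'])/2); Rm=R.from_euler('xyz',c['orientation'],degrees=True).as_matrix()
    a=np.array([uv[0]-c['cx'],uv[1]-c['cy']]); r=np.hypot(*a); t=r/f; a=a/r*np.sin(t)
    d=Rm@np.array([a[0],-a[1],-np.cos(t)]); return c['position']+d*(z-c['position'][2])/d[2]
E
python3 - <<'E'
from h import *
v=np.load('v.npy'); c=cal('wrist')
for n,uv,z in [('hub',(236,217),.146),('ptr',(46,144),.11),('sq',(66,137),.11)]+[('rim',u,.128) for u in [(162,205),(314,205),(243,131)]]+[('sp',u,.128) for u in [(252,143),(168,227)]]:
    w=wunproj(c,uv,z); l=W2L(v,w)[0]; d=l-[.03,-.215,0]; print(n,w.round(4),l.round(4),np.hypot(d[0],d[1]).round(4),np.degrees(np.arctan2(d[1],d[0])).round(1))
E
```

```text
hub [ 0.5867 -0.2182  0.146 ] [ 0.0326 -0.2186  0.146 ] 0.0045 -54.4
ptr [0.6469 0.0039 0.11  ] [1.042e-01 1.000e-04 1.100e-01] 0.2275 71.0
sq [ 0.6534 -0.0263  0.11  ] [ 0.1091 -0.0304  0.11  ] 0.2008 66.8
rim [ 0.5889 -0.1456  0.128 ] [ 0.0386 -0.1462  0.128 ] 0.0693 82.9
rim [ 0.5954 -0.2858  0.128 ] [ 0.0379 -0.2866  0.128 ] 0.072 -83.7
rim [ 0.6582 -0.2206  0.128 ] [ 0.1039 -0.2247  0.128 ] 0.0745 -7.4
sp [ 0.6481 -0.2287  0.128 ] [ 0.0934 -0.2322  0.128 ] 0.0657 -15.2
sp [ 0.5675 -0.1504  0.128 ] [ 0.0169 -0.1499  0.128 ] 0.0664 101.4
```

>>> {"api": "apply_moves", "payload": {"moves": [[0,0,0.2,0,0,0,0],[0,0,0.4,0,0,0,0],[0,0,0.55,0,0,0,0],[0,0,0.66,0,0,0,0],[0,0,0.66,0,0,0,0]]}}

```text
time_s: 3.9
tool_pos: [0.5935, -0.2529, 0.1093]
tool_rot: [-180.0, 0.2, 2.8]
force: [0.4, 0.2, -0.5]
grip_width: 0.0001
grasp_force: 0.0
```

```bash
cat > arc.py <<'E'
import numpy as np,sys
r,a,b,n,rep=float(sys.argv[1]),*map(float,sys.argv[2:4]),int(sys.argv[4]),int(sys.argv[5])
p=np.radians(np.linspace(a,b,n+1)); x=r*(np.cos(p)-np.cos(p[0]))/.2; y=-r*(np.sin(p)-np.sin(p[0]))/.2
rows=[[round(i,3),round(j,3),0,0,0,0,0] for i,j in zip(x[1:],y[1:])]; print(rows+[rows[-1]]*rep)
E
python3 arc.py .037 -79 121 20 0; python3 arc.py .037 121 311 19 1
python3 - <<'E'
from h import *
o=env.get_obs(); v=np.load('v.npy'); print(o['tool_pos'],o['force'],W2L(v,o['tool_pos']))
E
```

```text
[[np.float64(0.031), np.float64(-0.009), 0, 0, 0, 0, 0], [np.float64(0.06), np.float64(-0.023), 0, 0, 0, 0, 0], [np.float64(0.086), np.float64(-0.042), 0, 0, 0, 0, 0], [np.float64(0.108), np.float64(-0.065), 0, 0, 0, 0, 0], [np.float64(0.127), np.float64(-0.092), 0, 0, 0, 0, 0], [np.float64(0.14), np.float64(-0.121), 0, 0, 0, 0, 0], [np.float64(0.147), np.float64(-0.153), 0, 0, 0, 0, 0], [np.float64(0.15), np.float64(-0.185), 0, 0, 0, 0, 0], [np.float64(0.146), np.float64(-0.217), 0, 0, 0, 0, 0], [np.float64(0.137), np.float64(-0.248), 0, 0, 0, 0, 0], [np.float64(0.123), np.float64(-0.277), 0, 0, 0, 0, 0], [np.float64(0.104), np.float64(-0.303), 0, 0, 0, 0, 0], [np.float64(0.081), np.float64(-0.325), 0, 0, 0, 0, 0], [np.float64(0.054), np.float64(-0.343), 0, 0, 0, 0, 0], [np.float64(0.025), np.float64(-0.357), 0, 0, 0, 0, 0], [np.float64(-0.006), np.float64(-0.364), 0, 0, 0, 0, 0], [np.float64(-0.039), np.float64(-0.367), 0, 0, 0, 0, 0], [np.float64(-0.071), np.float64(-0.363), 0, 0, 0, 0, 0], [np.float64(-0.102), np.float64(-0.354), 0, 0, 0, 0, 0], [np.float64(-0.131), np.float64(-0
[... 543 characters left out ...]
, np.float64(0.28), 0, 0, 0, 0, 0], [np.float64(-0.021), np.float64(0.302), 0, 0, 0, 0, 0], [np.float64(0.006), np.float64(0.32), 0, 0, 0, 0, 0], [np.float64(0.035), np.float64(0.333), 0, 0, 0, 0, 0], [np.float64(0.066), np.float64(0.341), 0, 0, 0, 0, 0], [np.float64(0.099), np.float64(0.344), 0, 0, 0, 0, 0], [np.float64(0.131), np.float64(0.34), 0, 0, 0, 0, 0], [np.float64(0.162), np.float64(0.331), 0, 0, 0, 0, 0], [np.float64(0.191), np.float64(0.317), 0, 0, 0, 0, 0], [np.float64(0.217), np.float64(0.298), 0, 0, 0, 0, 0], [np.float64(0.217), np.float64(0.298), 0, 0, 0, 0, 0]]
[ 0.59350616 -0.25288408  0.10933846] [ 0.41410537  0.2303172  -0.46004872] [[ 0.03761531 -0.25359687  0.10933846]]
```

>>> {"api": "apply_moves", "payload": {"moves": [[0.031,-0.009,0,0,0,0,0],[0.06,-0.023,0,0,0,0,0],[0.086,-0.042,0,0,0,0,0],[0.108,-0.065,0,0,0,0,0],[0.127,-0.092,0,0,0,0,0],[0.14,-0.121,0,0,0,0,0],[0.147,-0.153,0,0,0,0,0],[0.15,-0.185,0,0,0,0,0],[0.146,-0.217,0,0,0,0,0],[0.137,-0.248,0,0,0,0,0],[0.123,-0.277,0,0,0,0,0],[0.104,-0.303,0,0,0,0,0],[0.081,-0.325,0,0,0,0,0],[0.054,-0.343,0,0,0,0,0],[0.025,-0.357,0,0,0,0,0],[-0.006,-0.364,0,0,0,0,0],[-0.039,-0.367,0,0,0,0,0],[-0.071,-0.363,0,0,0,0,0],[-0.102,-0.354,0,0,0,0,0],[-0.131,-0.34,0,0,0,0,0]]}}

```text
time_s: 5.9
tool_pos: [0.5651, -0.1839, 0.1104]
tool_rot: [-179.9, 0.0, 2.9]
force: [2.4, 2.0, -0.4]
grip_width: 0.0003
grasp_force: 1.3
```

```bash
python3 - <<'E'
from h import *
o=env.get_obs(); v=np.load('v.npy'); print(o['force'],W2L(v,o['tool_pos'])-[.0305,-.2165,.128],o['tool_rot'])
snap('top','t2.png'); b=boxes_of('top','pointer_tip'); print(b[:1]); print(W2L(v,unproj(cal('top'),b[0]['location'],.11)))
E
```

```text
[ 2.44499925  2.04229185 -0.43502611] [[-0.01769601  0.03324433 -0.01756626]] [-1.79938564e+02  4.36546605e-02  2.94360758e+00]
[{'location': [257.8, 170.0], 'conf': 0.86}]
[[0.07382335 0.01974657 0.11      ]]
```

>>> {"api": "apply_moves", "payload": {"moves": [[-0.026,0.019,0,0,0,0,0],[-0.048,0.042,0,0,0,0,0],[-0.067,0.069,0,0,0,0,0],[-0.08,0.098,0,0,0,0,0],[-0.087,0.13,0,0,0,0,0],[-0.09,0.162,0,0,0,0,0],[-0.086,0.194,0,0,0,0,0],[-0.077,0.225,0,0,0,0,0],[-0.063,0.254,0,0,0,0,0],[-0.044,0.28,0,0,0,0,0],[-0.021,0.302,0,0,0,0,0],[0.006,0.32,0,0,0,0,0],[0.035,0.333,0,0,0,0,0],[0.066,0.341,0,0,0,0,0],[0.099,0.344,0,0,0,0,0],[0.131,0.34,0,0,0,0,0],[0.162,0.331,0,0,0,0,0],[0.191,0.317,0,0,0,0,0],[0.217,0.298,0,0,0,0,0],[0.217,0.298,0,0,0,0,0]]}}

```text
time_s: 8.0
tool_pos: [0.6143, -0.2404, 0.111]
tool_rot: [-180.0, -0.2, 3.0]
force: [0.3, -1.1, 0.2]
grip_width: 0.0006
grasp_force: 0.2
```

```bash
python3 - <<'E'
from h import *
o=env.get_obs(); v=np.load('v.npy'); print(o['force'],W2L(v,o['tool_pos'])-[.0305,-.2165,.128],o['tool_rot'])
a=snap('top','t3.png'); b=boxes_of('top','pointer_tip'); print([(x['location'],x['conf']) for x in b])
im=snap('wrist','w3.png')
a=cv2.resize(a[135:225,210:390],(800,400),interpolation=cv2.INTER_CUBIC)[:,:,::-1]
cv2.imwrite('pics/c3.png',a)
E
```

```text
[ 0.3076011  -1.07978393  0.19899831] [[ 0.0285313  -0.02566664 -0.01700241]] [-1.79970594e+02 -1.73957405e-01  3.01702706e+00]
[([250.1, 168.1], 0.84)]
```

View pics/c3.png

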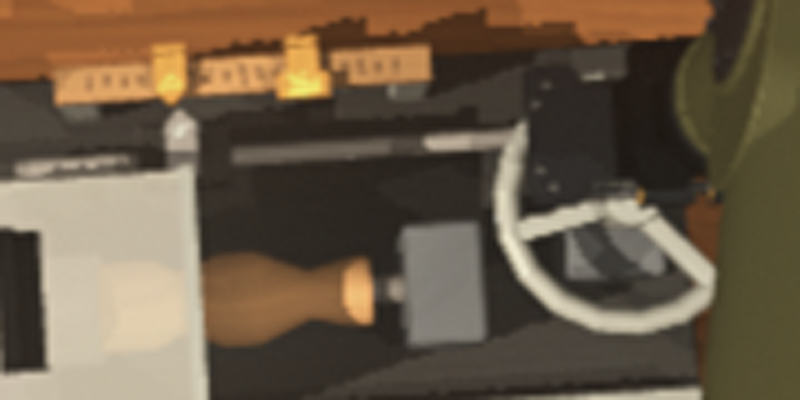

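```bash
sed -i 's/round(i,3),round(j,3)/float(round(i,3)),float(round(j,3))/' arc.py; python3 arc.py .037 311 351 8 2
```

```text
[[0.012, -0.011, 0, 0, 0, 0, 0], [0.022, -0.023, 0, 0, 0, 0, 0], [0.032, -0.036, 0, 0, 0, 0, 0], [0.04, -0.05, 0, 0, 0, 0, 0], [0.048, -0.064, 0, 0, 0, 0, 0], [0.054, -0.079, 0, 0, 0, 0, 0], [0.058, -0.095, 0, 0, 0, 0, 0], [0.061, -0.111, 0, 0, 0, 0, 0], [0.061, -0.111, 0, 0, 0, 0, 0], [0.061, -0.111, 0, 0, 0, 0, 0]]
```

>>> {"api": "apply_moves", "payload": {"moves": [[0.012,-0.011,0,0,0,0,0],[0.022,-0.023,0,0,0,0,0],[0.032,-0.036,0,0,0,0,0],[0.04,-0.05,0,0,0,0,0],[0.048,-0.064,0,0,0,0,0],[0.054,-0.079,0,0,0,0,0],[0.058,-0.095,0,0,0,0,0],[0.061,-0.111,0,0,0,0,0],[0.061,-0.111,0,0,0,0,0],[0.061,-0.111,0,0,0,0,0]]}}

```text
time_s: 9.15
tool_pos: [0.6239, -0.2182, 0.1107]
tool_rot: [-180.0, -0.1, 3.0]
force: [0.7, -0.8, 0.8]
grip_width: 0.0002
grasp_force: 0.7
```

>>> {"api": "apply_moves", "payload": {"moves": [[0,0.03,0,0,0,0,0],[0,0.03,0,0,0,0,0],[0,0.03,-0.2,0,0,0,0],[0,0.03,-0.4,0,0,0,0],[0,0.03,-0.6,0,0,0,0],[0,0.03,-0.7,0,0,0,0],[0,-0.2,-0.7,0,0,0,0],[0,-0.44,-0.7,0,0,0,0],[0,-0.66,-0.7,0,0,0,0]]}}

```text
time_s: 10.05
tool_pos: [0.6165, -0.0847, 0.2508]
tool_rot: [-179.9, -0.0, 2.9]
force: [0.6, 0.3, 0.2]
grip_width: 0.0004
grasp_force: 0.0
```

>>> {"api": "apply_moves", "payload": {"moves": [[0,-0.2,0,0,0,0,0],[0,-0.4,0,0,0,0,0],[0,-0.6,0,0,0,0,0],[0,-0.7,0,0,0,0,0],[0,-0.7,0,0,0,0,0],[0,-0.7,0,0,0,0,0],[0,-0.7,0,0,0,0,0]]}}

```text
time_s: 10.75
tool_pos: [0.6097, 0.0504, 0.2503]
tool_rot: [180.0, 0.0, 2.8]
force: [0.1, -0.4, -0.7]
grip_width: 0.0003
grasp_force: 0.0
```

```bash
python3 - <<'E'
from h import *
o=env.get_obs(); v=np.load('v.npy'); print(o['force'],W2L(v,o['tool_pos']),o['tool_rot'],o['time_s'])
im=snap('wrist','w4.png'); c=cal('wrist'); print(c)
for t in ['pointer_tip','pointed_clip']: print([(x['location'],x['conf']) for x in boxes_of('wrist',t)][:2])
a=cv2.resize(im[100:220,200:360],(800,600),interpolation=cv2.INTER_CUBIC)[:,:,::-1]
cv2.imwrite('pics/c4.png',a)
E
```

```text
[ 0.10080979 -0.4295177  -0.69422367] [[0.06950251 0.04844651 0.25030149]] [1.79950446e+02 1.97327942e-02 2.75922311e+00] 10.75
{'fov_y': 65.70646984690485, 'cx': 278.61270706435886, 'cy': 208.1504805949643, 'position': array([0.68665276, 0.0537659 , 0.41284116]), 'orientation': array([-1.62948573e+01, -2.55076200e-02, -8.72688079e+01])}
[([282.9, 182.7], 0.56)]
[([283.3, 135.7], 0.91)]
```

View pics/c4.png

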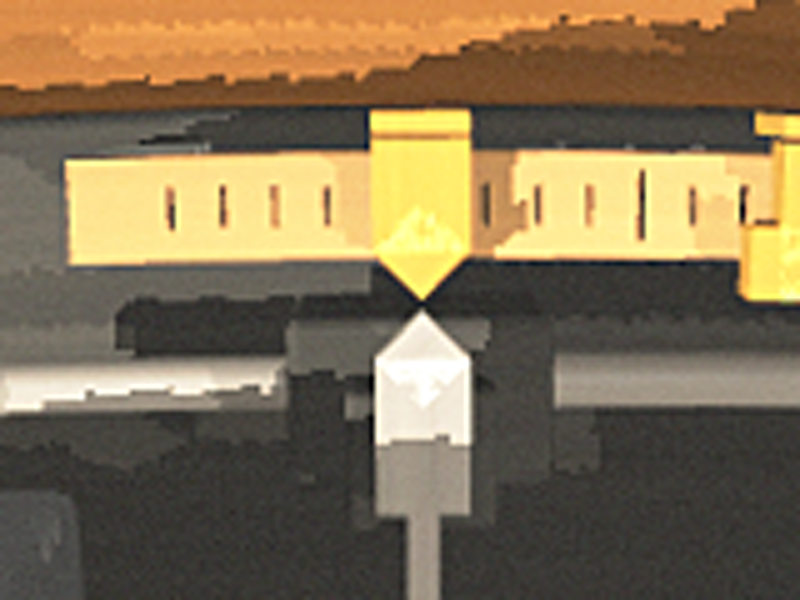

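```bash
python3 - <<'E'
from h import *
v=np.load('v.npy'); T=cal('top'); S=cal('side')
im=viewer.read_camera('top'); viewer.read_camera('side')
m=masks_of('top','tab')[0]['pixels']; ys,xs=np.where(m); print(xs.min(),xs.max(),ys.min(),ys.max(),m.sum())
d=cv2.imread('pics/top0.png').max(2); sub=d[185:225,203:228]<60; ys,xs=np.where(sub); print('dark',xs.min()+203,xs.max()+203,ys.min()+185,ys.max()+185)
for r in (196,204,212): print(d[r,203:228])
for u,z in [(209,.244),(220,.194)]: print(W2L(v,unproj(T,(u,204),z)))
m=masks_of('side','tab')[0]['pixels']; ys,xs=np.where(m); print(xs.min(),xs.max(),ys.min(),ys.max(),m.sum())
for y in (.10,.11,.12):
  P=[(-.01+a,y+b,z) for z in (.194,.244) for a in (-.035,.035) for b in (-.005,.005)]
  q=proj(S,L2W(v,P)); q2=proj(T,L2W(v,P)); print(y,q.min(0),q.max(0),q2.min(0),q2.max(0))
E
```

```text
180 219 178 238 1886
dark 209 219 187 217
[192 192 193 193 193 158  76  48  47  47  44  41  42  43  42  54 139 196
 197 196 196 196 195 195 196]
[192 192 193 193 193 182 130  55  46  49  47  43  43  43  44  44  83 159
 200 199 198 198 199 199 199]
[192 192 192 193 193 193 155  70  47  48  48  45  43  44  44  43  61 144
 197 197 195 196 196 196 196]
[[-0.01571285  0.13091365  0.244     ]]
[[-0.01374172  0.11193696  0.194     ]]
277 375 190 251 3135
0.1 [305.72912304 190.15158474] [333.25673489 222.5052113 ] [219.51376858 185.10192715] [227.8896104 216.9747205]
0.11 [308.76195843 192.11408489] [336.45325401 224.68585585] [215.08752425 185.37072056] [223.66029242 217.23976081]
0.12 [311.83120679 194.10000243] [339.68814429 226.89283988] [210.6589708  185.63965416] [219.4288652  217.50493333]
```

>>> {"api": "apply_moves", "payload": {"moves": [[0,0,-0.2,0,0,0,0],[-0.1,-0.15,-0.25,0,0,0,0],[-0.2,-0.3,-0.25,0,0,0,0],[-0.3,-0.45,-0.25,0,0,0,0],[-0.41,-0.585,-0.25,0,0,0,0],[-0.41,-0.585,-0.25,0,0,0,0],[-0.41,-0.585,-0.05,0,0,0,0],[-0.41,-0.585,0.14,0,0,0,0],[-0.41,-0.585,0.14,0,0,0,0],[-0.41,-0.585,0.14,0,0,0,0]]}}

```text
time_s: 12.1
tool_pos: [0.5219, 0.1647, 0.223]
tool_rot: [180.0, 0.0, 2.9]
force: [-0.4, 0.4, -0.3]
grip_width: 0.0005
grasp_force: 0.0
```

```bash
python3 - <<'E'
from h import *
o=env.get_obs(); v=np.load('v.npy'); print(o['force'],W2L(v,o['tool_pos']),o['tool_rot'],o['qpos'].round(0))
E
```

```text
[-0.38806404  0.4011159  -0.26812442] [[-0.01232107  0.16713304  0.22297232]] [1.79994998e+02 3.33828979e-02 2.87641145e+00] [  11.    8.  -35.   97.    5.   77. -111.]
```

>>> {"api": "apply_moves", "payload": {"moves": [[0,0.05,0,0,0,0,0],[0,0.1,0,0,0,0,0],[0,0.15,0,0,0,0,0],[0,0.2,0,0,0,0,0],[0,0.25,0,0,0,0,0],[0,0.3,0,0,0,0,0],[0,0.35,0,0,0,0,0],[0,0.4,0,0,0,0,0],[0,0.45,0,0,0,0,0],[0,0.5,0,0,0,0,0]]}}

```text
time_s: 13.1
tool_pos: [0.5268, 0.0645, 0.2225]
tool_rot: [-180.0, -0.0, 2.9]
force: [2.0, 2.1, 1.4]
grip_width: 0.0002
grasp_force: 1.1
```

```bash
python3 - <<'E'
from h import *
o=env.get_obs(); v=np.load('v.npy'); print(o['force'],W2L(v,o['tool_pos']))
a=snap('top','t5.png'); d=a.max(2); print([(x['location'],x['conf']) for x in boxes_of('top','tab')][:2])
cv2.imwrite('pics/c5.png',cv2.resize(a[135:245,170:390],(800,400),interpolation=cv2.INTER_CUBIC)[:,:,::-1])
E
```

```text
[2.00286487 2.13956656 1.37384423] [[-0.01256555  0.06677544  0.22250547]]
[([271.1, 215.7], 0.84)]
```

View pics/c5.png

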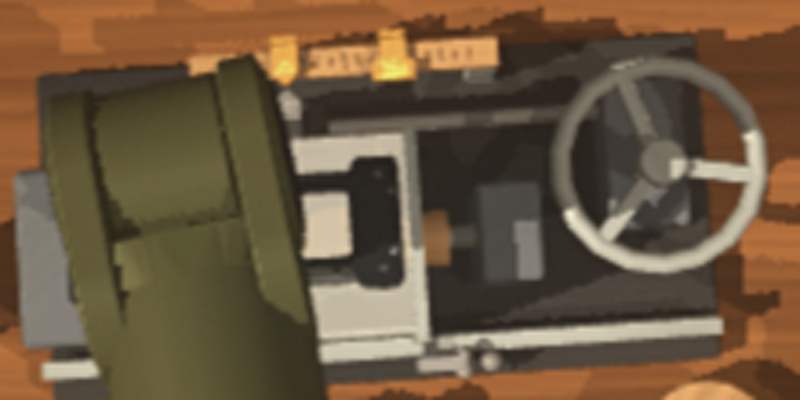

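>>> {"api": "apply_moves", "payload": {"moves": [[0,0.04,0,0,0,0,0],[0,0.08,0,0,0,0,0],[0,0.12,0,0,0,0,0],[0,0.15,0,0,0,0,0]]}}

```text
time_s: 13.6
tool_pos: [0.5275, 0.0396, 0.2221]
tool_rot: [-179.7, 0.1, 3.2]
force: [0.5, 3.2, -1.3]
grip_width: 0.0004
grasp_force: 1.5
```

>>> {"api": "apply_moves", "payload": {"moves": [[0,0.03,0,0,0,0,0],[0,0.06,0,0,0,0,0]]}}

```text
time_s: 13.8
tool_pos: [0.5279, 0.0321, 0.2222]
tool_rot: [-179.3, 0.1, 3.2]
force: [-0.7, 25.1, -2.4]
grip_width: 0.0006
grasp_force: 12.5
```

>>> {"api": "apply_moves", "payload": {"moves": [[0,0.03,0,0,0,0,0],[0,0.05,0,0,0,0,0]]}}

```text
time_s: 14.0
tool_pos: [0.5279, 0.0321, 0.2223]
tool_rot: [-178.6, 0.0, 3.7]
force: [-1.7, 39.7, -1.8]
grip_width: 0.0003
grasp_force: 19.4
```

>>> {"api": "apply_moves", "payload": {"moves": [[0,-0.1,0,0,0,0,0],[0,-0.2,0,0,0,0,0],[0,-0.2,0,0,0,0,0],[0,-0.2,-0.25,0,0,0,0],[0,-0.2,-0.5,0,0,0,0],[0.25,-0.2,-0.5,0,0,0,0],[0.42,-0.2,-0.5,0,0,0,0],[0.42,-0.1,-0.4,0,0,0,0],[0.42,0.0,-0.3,0,0,0,0],[0.42,0.0,-0.2,0,0,0,0],[0.42,0.0,-0.2,0,0,0,0],[0.42,0.0,-0.2,0,0,0,0]]}}

```text
time_s: 15.2
tool_pos: [0.6132, 0.0163, 0.2626]
tool_rot: [180.0, 0.0, 2.8]
force: [0.1, -0.5, -0.2]
grip_width: 0.0003
grasp_force: 0.0
```

```bash
python3 - <<'E'
from h import *
o=env.get_obs(); v=np.load('v.npy'); print(o['force'],W2L(v,o['tool_pos']),o['tool_rot'])
im=snap('wrist','w6.png'); a=snap('top','t6.png')
x=cv2.resize(im[100:220,200:360],(500,375),interpolation=cv2.INTER_CUBIC); y=cv2.resize(im,(500,375))
s=snap('side','s6.png')[160:300,190:380]
y=cv2.resize(s,(300,221)); z=cv2.resize(a[135:245,170:390],(442,221),interpolation=cv2.INTER_CUBIC)
top=np.zeros((375,800,3),np.uint8); top[:,:500]=x; top[:225,500:]=cv2.resize(im,(300,225))
bot=np.zeros((221,800,3),np.uint8); bot[:,:300]=y; bot[:,300:742]=z
cv2.imwrite('pics/c6.png',np.vstack([top,bot])[:,:,::-1])
E
```

```text
[ 0.08921625 -0.51937172 -0.23214815] [[0.07118616 0.01421795 0.26261471]] [1.79961437e+02 4.10522058e-02 2.84514342e+00]
```

View pics/c6.png

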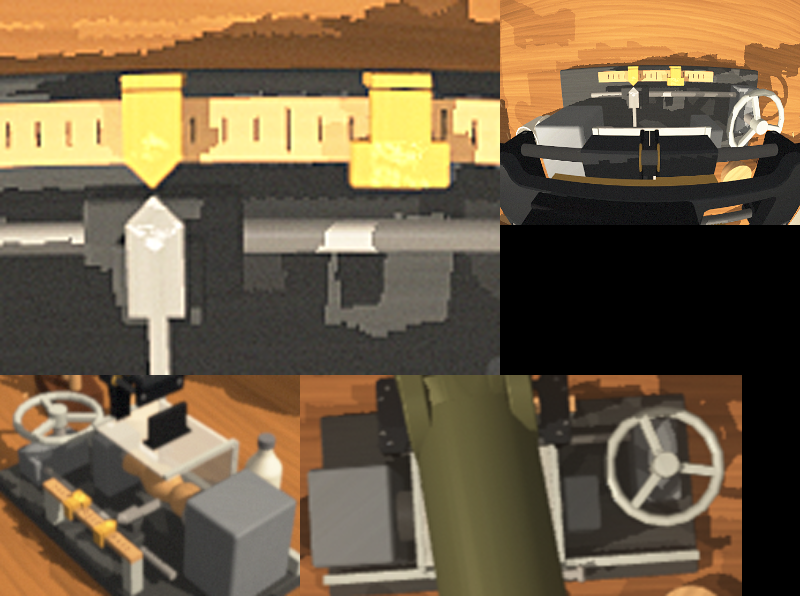

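```bash
python3 - <<'E'
from h import *
v=np.load('v.npy'); T=cal('top'); S=cal('side')
print(W2L(v,unproj(T,(300,190),.2)), W2L(v,unproj(T,(300,190),.194)))
for y in (.011,.019,.027):
  q=proj(S,L2W(v,[(-.0475,y-.005,.244),(.0225,y+.005,.244),(.0225,y+.005,.2)])); print(y,((q-[190,160])*[300/190,221/140]+[0,375]).round(0).tolist())
E
```

```text
[[ 0.00731032 -0.07935327  0.2       ]] [[ 0.00785509 -0.07976708  0.194     ]]
0.011 [[181.0, 396.0], [148.0, 415.0], [148.0, 441.0]]
0.019 [[184.0, 398.0], [152.0, 418.0], [152.0, 443.0]]
0.027 [[188.0, 400.0], [155.0, 420.0], [155.0, 446.0]]
```

```bash
python3 -c "
from cell import env
print(env.sign_off())"
```

```text
the job is handed in; nothing more can be done
None
```

I turned the handwheel until the pointer stood level with the pointed clip's tip (within about 0.2 mm by the wrist camera). I then pushed the guard shut against its stop and handed the job in at about 15 s, with the gripper clear of everything; I saw no loose item disturbed and took the latch as engaged because the guard stayed shut after I backed off.

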